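Close the slide tray with its hook-in cover

TASK

Close the open slide tray with the cover that has a tongue. Holding the cover at a clear slant, tongue end low, hook the tongue under the tray's keeper lip, then swing the other end down until the cover lies flat and squarely on the tray, centred and inside the end stop, and let go. Leave the plain lid without a tongue where it lies.

Things in the scene. Friction and masses are not known exactly. Their poses are not given: they have to be found in the camera images.
- tray: Fixed open dark metal tray, 159 x 100 mm, slides inside. Origin: centre of underside; x from keeper end (nearer the robot) to stop end, z up. Seat for the cover: z 30 mm. Keeper lip across the -x end: free edge x -52, end wall x -72, underside z 44, top z 49. Stop, 44 wide, at the +x end: inner face x 72, top z 42. Nothing rises at the sides. Cover has 10 mm play in x; too long to go in flat.
- cover_grip (a point): Centre of the grip bar of the right cover: loose grey plate 110 (x) x 90 x 6 mm, 0.15 kg, lying flat, with a tongue 50 wide, 5 thick, sticking out 24 mm from the middle of its -x edge, flush with the underside, pointing roughly to the robot. Bar on two posts over the plate's centre: 14 (x) x 64 (y) x 24 mm tall; this point is 44 mm above the underside. +x away from the tongue.
- plain_lid_grip (a point): Centre of the grip bar of the other, wrong lid: the same grey 110 x 90 x 6 mm plate and grip bar lying on the table, but with no tongue. The two may lie in either place. Not to be moved.

How it is judged:
On the way:
1. the cover is held at the keeper end of the tray, tilted by more than 7 degrees, at the height where its tongue is hooked under the keeper lip (x of cover_grip in the frame of tray between -0.04 and 0.023 m and z of cover_grip in the frame of tray between 0.078 and 0.125 m and y of cover_grip in the frame of tray between -0.03 and 0.03 m and angle between cover_grip's own z axis and vertical above 0.12 rad), for 0.1 s.
At the end, for the whole second after the job is handed in: The cover lies flat on the tray's seat (within 5 mm in height and 3.4 degrees), its tongue at least 4 mm under the keeper lip, centred across the tray within 16 mm and square to it within 10 degrees, and stays there released (x of cover_grip in the frame of tray between 0.002 and 0.023 m and z of cover_grip in the frame of tray between 0.069 and 0.079 m and angle between cover_grip's own z axis and vertical below 0.06 rad and y of cover_grip in the frame of tray between -0.016 and 0.016 m and angle between the x axis of cover_grip and the x axis of tray, either way round below 0.18 rad); the robot touches nothing.
It fails at once if the plain lid is moved by more than 20 mm (distance of plain_lid_grip from where it was at the start of the episode above 0.02 m).
It also fails if it takes over 48 s, if anything falls off the work surface, if the arm or the gripper's body presses on something with over 40 N, if the wrist force passes 120 N, or if a joint passes its speed limit or range.

ROBOT

A 6-joint arm with a two-finger parallel gripper is mounted at the origin on the work surface; the furniture and walls round the work are solid. World frame = base frame: x ahead of the robot, y to its left, z up, the work surface at z = 0. Lengths are in m, angles in rad, forces in N, time in s.
With the tool pointing down it reaches from about 0.25 to 0.725 m from the base axis. Payload 4 kg.
Tool frame: the origin (TCP) lies on the centre line of the jaws, within the pads' length; the fingertips stand 14 mm ahead of it and the grasp point (between the pads) lies 5 mm behind it; z points along the fingers, y is the direction in which the jaws open and shut (so a half turn about z gives the same grasp; the last joint's range is limited). The gripper opens to 85 mm and grips with 20 to 120 N. Pads are 22 mm wide; open, the fingers measure 114 mm over their backs; the gripper's body (76 mm by 85 mm) begins 54 mm behind the grasp point. The pads swing forward as they close: fully open they stand 13 mm farther back than shut.
Start: joints at [1.334, 0.241, 0.005, 1.335, 0, 1.571], TCP at [0.117, 0.486, 0.245] pointing down, gripper open.
Joint ranges: [-2.72, 2.72], [-1.05, 1.87], [-1.09, 1.28], [-1.99, 2.15], [-1.42, 1.44], [-3.14, 3.14]. Speed limits (rad/s): [2.79, 2.79, 3.14, 3.14, 3.14, 3.14].

INTERFACE

Orientations are given as a rotation vector (axis times angle).
In Python, from bench import * gives the robot as it stands.
- The arm moves only by the tool servo_tool, never from a script. Its argument "commands" is a list of rows, each a list of 7 numbers: the shift along the tool's x, y, z in mm, then the turn, a rotation vector about the tool's x, y, z in degrees, then the finger opening in mm, from 0 to 85.4. A call has 1 to 10 rows; each row shifts and turns the commanded pose from where the row before left it, along the tool's axes as they then stand; what a row does not reach is not made up. A row lasts 1/10 s, in which the tool goes at most 50 mm and 8.59 degrees, less where a joint would pass 70% of its speed; a pose out of reach is approached as far as the arm can. A call with a gripper value outside its range is refused whole. The fingers move at their own pace and stop on an object; the grip force is fixed at half the most. Time passes only in rows, so rows that do not move let the fingers close. It gives the time, the measured TCP pose, the force and the opening at its end, in the units of the state.
- read_state(): the state, without advancing time (a new reading comes with each control period).
- get_image(name): name is "scene" or "top" or "wrist"; returns a dict with "pixels" (384x512x3 uint8, red, green, blue), "mtx" (3x3 intrinsics, pixels), "R" (3x3) and "t" (3): a world point X has camera coordinates R X + t. Camera axes: x right, y down, z forward; pixel columns grow to the right and rows downward; lengths in m; the calibration is good to about 2 mm. A picture is of the moment at which its call begins. There is no depth.
- sign_off(): hands the job in, once; it reports no verdict.
The state is a dict: "t": time; "joints": joint angles; "dq": joint speeds; "effort": joint torques, N m; "position": TCP position; "eef_rot": TCP orientation; "ft_force": force on the tool from outside, world axes, zero at the start; "torque": the same for the moment, N m; "gripper_width": finger opening in m.
Only numpy, scipy, OpenCV 4.12 (cv2) and the standard library are available. Lean on these libraries where they do the work, as an engineer would, in place of code of your own. Each camera call takes 0.05 s, during which the arm holds its last target. There are 200 camera calls.

## Working session

There is one attempt and no reset: what is moved stays moved. The work goes in short steps, Python scripts to look and compute and a tool call to move; the robot and the scene stay as the last step left them, time stands still between calls to the robot, and variables do not carry over. Pictures are saved under pics/ and viewed, about 8 in all and at most 12, crops included, and the job is handed in when it is done.

Besides the shell and the picture viewer there is one more tool, called after ">>>" by a JSON object that holds its "method" and its "body", one argument or row to a line. servo_tool: Moves the arm, as the interface text tells. Its arguments: {"type":"object","properties":{"commands":{"type":"array","items":{"type":"array","items":{"type":"number"}}}},"required":["commands"]}

```bash
mkdir -p pics; python3 - <<'E'
from bench import *
import cv2,numpy as np
s=read_state();print({k:np.round(v,3).tolist() for k,v in s.items()})
for n in("top","scene"):
    i=get_image(n);cv2.imwrite(f"pics/{n}0.png",i["pixels"][:,:,::-1]);np.savez(f"{n}0.npz",**i);print(n,i["mtx"].tolist(),np.round(i["R"],3).tolist(),i["t"])
E
```

```text
{'t': 0.0, 'joints': [1.334, 0.241, 0.004, 1.335, -0.0, 1.571], 'dq': [-0.001, -0.0, 0.001, -0.0, 0.0, 0.001], 'effort': [-0.0, -37.232, 25.241, 0.017, 0.0, -0.0], 'position': [0.117, 0.485, 0.244], 'eef_rot': [-0.371, -3.119, 0.003], 'ft_force': [-0.808, 0.148, 0.006], 'torque': [-0.008, -0.027, 0.002], 'gripper_width': 0.086}
top [[381.2057073527431, 0.0, 257.821198867628], [0.0, 381.2057073527431, 192.58459094403378], [0.0, 0.0, 1.0]] [[-0.009, -1.0, -0.009], [-0.994, 0.01, -0.113], [0.113, 0.008, -0.994]] [-0.0257836   0.43009291  0.85258264]
scene [[459.5906468136998, 0.0, 258.3920593161226], [0.0, 459.5906468136998, 194.49576980136467], [0.0, 0.0, 1.0]] [[0.852, -0.523, 0.005], [-0.266, -0.441, -0.857], [0.45, 0.729, -0.515]] [-0.37312868  0.13323413  1.07910935]
```

View pics/top0.png

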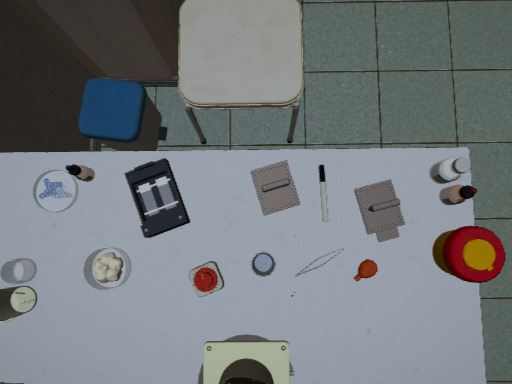

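View pics/scene0.png

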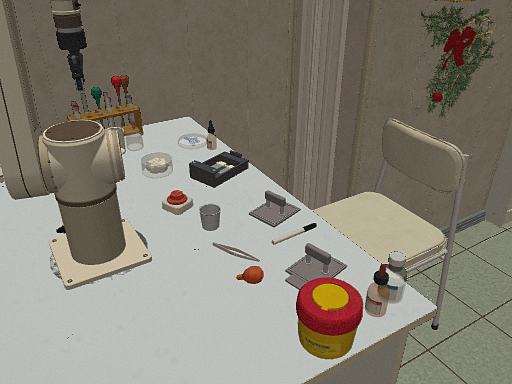

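The top view shows the tray at about (157,198), with the keeper end at the lower side near (165,230). The plain lid is at (275,187). The tongued cover is at (380,208), with its tongue at (387,235). The scene view agrees: the tongued cover is the nearer one, at (316,262).

```bash
cat > h.py <<'E'
import cv2,numpy as np
def cast(i,uv,z):
    uv=np.atleast_2d(np.array(uv,float));d=np.c_[(uv-i["mtx"][:2,2])/i["mtx"][0,0],np.ones(len(uv))]@i["R"]
    c=-i["R"].T@i["t"];return c+d*((z-c[2])/d[:,2])[:,None]
def proj(i,X):
    p=(i["R"]@np.atleast_2d(X).T).T+i["t"];p=p@i["mtx"].T;return p[:,:2]/p[:,2:]
E
python3 - <<'E'
from h import *
i=np.load("top0.npz");p=i["pixels"];g=p.max(2).astype(int)
out=[]
for nm,(x0,y0,x1,y1),th in(("cover",(345,170,415,250),165),("tray",(115,150,200,245),110)):
    roi=p[y0:y1,x0:x1];m=((roi.max(2)<th)*255).astype(np.uint8)
    m=cv2.morphologyEx(m,cv2.MORPH_CLOSE,np.ones((5,5)))
    cs,_=cv2.findContours(m,0,2);c=max(cs,key=cv2.contourArea)+np.array([[x0,y0]])
    if nm=="cover":
        mo=cv2.morphologyEx(m,cv2.MORPH_OPEN,np.ones((31,31)));k=cv2.findContours(mo,0,2)[0];c2=max(k,key=cv2.contourArea)+np.array([[x0,y0]])
    for q,cc in((nm,c),):
        h=cv2.convexHull(cc);r=cv2.minAreaRect(cc);b=cv2.boxPoints(r);ap=cv2.approxPolyDP(cc,3,True)[:,0]
        print(q,r,ap.tolist())
        for z in(0.006,0.03,0.049):print(z,np.round(cast(i,ap,z),3)[:,:2].tolist())
    big=cv2.resize(roi,None,fx=5,fy=5,interpolation=cv2.INTER_CUBIC)[:,:,::-1].copy()
    cv2.polylines(big,[((ap-[x0,y0])*5+2).astype(int)],True,(0,0,255),1)
    out.append(big[:400] if nm=="cover" else cv2.copyMakeBorder(big,0,0,0,0,0))
H=max(o.shape[0] for o in out)
cv2.imwrite("pics/crop.png",np.hstack([cv2.copyMakeBorder(o,0,H-o.shape[0],0,0,0) for o in out]))
E
```

```text
cover ((385.261474609375, 209.87159729003906), (59.28945541381836, 49.80696487426758), 73.3007583618164) [[391, 179], [354, 189], [366, 232], [375, 233], [378, 241], [398, 237], [404, 224], [414, 223], [414, 219], [404, 220]]
0.006 [[0.461, -0.343], [0.438, -0.256], [0.337, -0.279], [0.335, -0.3], [0.317, -0.306], [0.325, -0.353], [0.355, -0.368], [0.357, -0.391], [0.366, -0.392], [0.364, -0.369]]
0.03 [[0.457, -0.335], [0.435, -0.25], [0.337, -0.273], [0.335, -0.293], [0.317, -0.299], [0.325, -0.344], [0.354, -0.359], [0.356, -0.382], [0.365, -0.382], [0.363, -0.36]]
0.049 [[0.454, -0.328], [0.433, -0.245], [0.337, -0.268], [0.335, -0.287], [0.317, -0.293], [0.326, -0.337], [0.354, -0.352], [0.356, -0.374], [0.365, -0.375], [0.363, -0.353]]
tray ((155.4123992919922, 197.25912475585938), (71.16798400878906, 48.44207000732422), 70.01689910888672) [[165, 158], [125, 173], [145, 237], [189, 222]]
0.006 [[0.517, 0.19], [0.482, 0.284], [0.331, 0.233], [0.365, 0.131]]
0.03 [[0.512, 0.184], [0.478, 0.276], [0.331, 0.226], [0.364, 0.127]]
0.049 [[0.508, 0.179], [0.475, 0.269], [0.331, 0.22], [0.363, 0.123]]
```

View pics/crop.png

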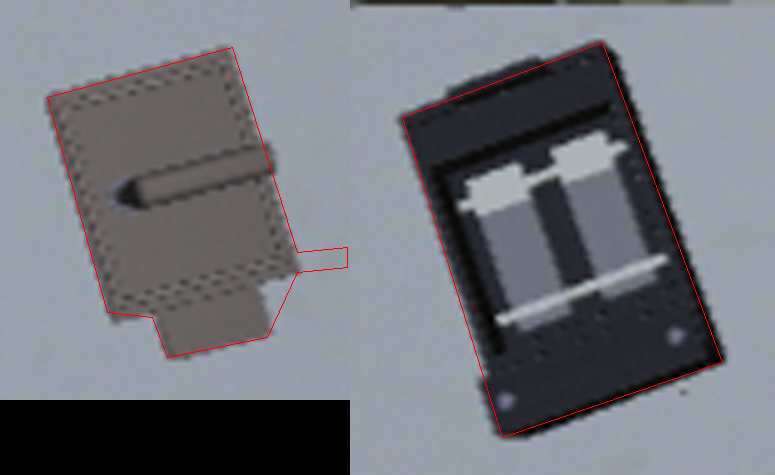

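>>> {"method": "servo_tool", "body": {
  "commands": [
    [0,0,0,0,0,7.8,85],
    [0,0,0,0,0,7.8,85],
    [0,0,0,0,0,7.8,85],
    [0,0,0,0,0,7.8,85],
    [0,0,0,0,0,7.8,85],
    [0,0,0,0,0,7.7,85],
    [0,0,0,0,0,7.7,85],
    [0,0,0,0,0,7.7,85]
  ]
}}

```text
t: 0.9
position: [0.1172, 0.4857, 0.2447]
eef_rot: [1.934, 2.475, -0.002]
ft_force: [0.6, 0.0, -0.9]
gripper_width: 0.085
```

>>> {"method": "servo_tool", "body": {
  "commands": [
    [-44.8,11.5,0,0,0,0,85],
    [-44.8,11.5,0,0,0,0,85],
    [-44.8,11.5,0,0,0,0,85],
    [-44.8,11.5,0,0,0,0,85],
    [-44.8,11.5,0,0,0,0,85],
    [-44.8,11.5,0,0,0,0,85],
    [-44.8,11.5,0,0,0,0,85],
    [-44.8,11.5,0,0,0,0,85],
    [-44.8,11.5,0,0,0,0,85],
    [-44.8,11.5,0,0,0,0,85]
  ]
}}

```text
t: 1.9
position: [0.3399, 0.0786, 0.2453]
eef_rot: [1.927, 2.481, 0.001]
ft_force: [1.1, 1.8, -0.1]
gripper_width: 0.0849
```

>>> {"method": "servo_tool", "body": {
  "commands": [
    [-43.8,-4.7,7.2,0,0,0,85],
    [-43.8,-4.7,7.2,0,0,0,85],
    [-43.8,-4.7,7.2,0,0,0,85],
    [-43.8,-4.7,7.2,0,0,0,85],
    [-43.8,-4.7,7.2,0,0,0,85],
    [-43.8,-4.7,7.2,0,0,0,85],
    [-43.8,-4.7,7.2,0,0,0,85],
    [-43.8,-4.7,7.2,0,0,0,85],
    [-43.8,-4.7,7.2,0,0,0,85],
    [0,0,0,0,0,0,85]
  ]
}}

```text
t: 2.9
position: [0.3961, -0.3162, 0.1785]
eef_rot: [-1.933, -2.475, 0.002]
ft_force: [-0.8, -0.0, -0.5]
gripper_width: 0.0847
```

```bash
cat >> h.py <<'E'
from scipy.spatial.transform import Rotation as Ro
def delta(s,pos,yaw,tilt=0):
    # target: tool y along yaw (deg), z down, then slanted by tilt (deg), cover -x end low; prints mm/deg in tool axes
    c,n=np.cos(np.radians(yaw)),np.sin(np.radians(yaw))
    T=Ro.from_matrix(np.array([[-n,c,0],[c,n,0],[0,0,-1]]).T)*Ro.from_rotvec([tilt,0,0],degrees=True)
    C=Ro.from_rotvec(s["eef_rot"])
    print("pos",np.round(s["position"],4),"shift",np.round(C.inv().apply(np.array(pos)-s["position"])*1000,1),"turn",np.round((C.inv()*T).as_rotvec(degrees=True),2),"tool axes",np.round(T.as_matrix(),3).tolist(),"j",np.round(s["joints"],2),"F",np.round(s["ft_force"],1),"w",s["gripper_width"],"t",s["t"])
E
python3 - <<'E'
from bench import *
from h import *
delta(read_state(),[.397,-.313,.039],14.4)
i=get_image("wrist");np.savez("w1.npz",**i)
p=i["pixels"][:,:,::-1].copy()
for X in([.397,-.313,.056],):
    u=proj(i,X)[0];print(u);cv2.circle(p,tuple(u.astype(int).tolist()),3,(0,0,255),-1)
cv2.imwrite("pics/w1.png",p)
E
```

```text
pos [ 0.3961 -0.3162  0.1785] shift [  2.9   1.9 139.5] turn [-0.08  0.01 -0.38] tool axes [[-0.249, 0.969, 0.0], [0.969, 0.249, 0.0], [0.0, 0.0, -1.0]] j [-0.67  0.29 -0.1   1.18 -0.    0.65] F [-0.8 -0.  -0.5] w 0.08468677669326789 t 2.9
[258.43761167 187.96338469]
```

View pics/w1.png

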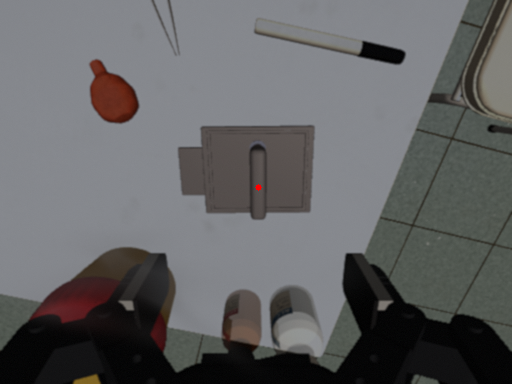

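The predicted bar centre (258,188) lies on the bar, which spans (258,147) to (259,218). The plate corners are at about (202,126), (313,125), (311,212) and (206,213). The red jar is beside the descent path.

```bash
python3 - <<'E'
from h import *
i=np.load("w1.npz");c=cast(i,[(202,126),(313,125),(311,212),(206,213)],.006);print(c.round(4).tolist(),c.mean(0))
d=c[1]-c[0]+c[2]-c[3];print(np.degrees(np.arctan2(d[1],d[0])))
print(cast(i,[(258,147),(259,218)],.056), cast(i,[(160,270),(110,250),(235,290),(290,290)],.05))
E
```

```text
[[0.3336, -0.2812, 0.006], [0.4365, -0.2546, 0.006], [0.4614, -0.341, 0.006], [0.3546, -0.3688, 0.006]] [ 0.39652066 -0.31137658  0.006     ]
14.55873933258371
[[ 0.38804729 -0.27899961  0.056     ]
 [ 0.40429861 -0.33988186  0.056     ]] [[ 0.32607401 -0.41804458  0.05      ]
 [ 0.27740023 -0.40789102  0.05      ]
 [ 0.40097557 -0.42272019  0.05      ]
 [ 0.45343965 -0.40958818  0.05      ]]
```

>>> {"method": "servo_tool", "body": {
  "commands": [
    [5,1.5,25,0,0,0,85],
    [0,0,30,0,0,0,85],
    [0,0,30,0,0,0,85],
    [0,0,30,0,0,0,85],
    [0,0,24,0,0,0,85],
    [0,0,0,0,0,0,85],
    [0,0,0,0,0,0,0],
    [0,0,0,0,0,0,0],
    [0,0,0,0,0,0,0],
    [0,0,0,0,0,0,0]
  ]
}}

```text
t: 3.95
position: [0.3972, -0.3072, 0.0428]
eef_rot: [1.925, 2.479, 0.0]
ft_force: [-0.5, -0.3, 0.6]
gripper_width: 0.0277
```

>>> {"method": "servo_tool", "body": {
  "commands": [
    [0,0,0,0,0,0,0],
    [0,0,0,0,0,0,0],
    [0,0,0,0,0,0,0],
    [0,0,0,0,0,0,0]
  ]
}}

```text
t: 4.35
position: [0.397, -0.3072, 0.0425]
eef_rot: [1.926, 2.48, 0.0]
ft_force: [-0.1, 0.7, 6.3]
gripper_width: 0.0128
```

>>> {"method": "servo_tool", "body": {
  "commands": [
    [0,0,-8,0,0,0,0],
    [0,0,-15,0,0,0,0],
    [0,0,-20,0,0,0,0],
    [0,0,-25,0,0,0,0],
    [0,0,-25,0,0,0,0],
    [0,0,-25,0,0,0,0],
    [0,0,-25,0,0,0,0],
    [0,0,-25,0,0,0,0],
    [0,0,-12,0,0,0,0],
    [0,0,0,0,0,0,0]
  ]
}}

```text
t: 5.35
position: [0.3972, -0.3073, 0.2232]
eef_rot: [1.925, 2.478, 0.0]
ft_force: [0.5, 0.4, -2.4]
gripper_width: 0.013
```

```bash
python3 - <<'E'
from bench import *
from h import *
delta(read_state(),[.418,.20,.215],20.5,15)
E
```

```text
pos [ 0.3972 -0.3073  0.2232] shift [486.4 145.7   7.2] turn [15.1  -0.64 -6.16] tool axes [[-0.35, 0.905, -0.242], [0.937, 0.338, -0.091], [0.0, -0.259, -0.966]] j [-0.66  0.25 -0.04  1.28  0.    0.66] F [ 0.5  0.4 -2.4] w 0.012951565412772986 t 5.35
```

>>> {"method": "servo_tool", "body": {
  "commands": [
    [15,5,0,0,0,0,0],
    [30,9,0,0,0,0,0],
    [35,10.4,0,0,0,0,0],
    [35,10.4,0,0,0,0,0],
    [35,10.4,0,0,0,0,0],
    [35,10.4,0,0,0,0,0],
    [35,10.4,0,0,0,0,0],
    [35,10.4,0,0,0,0,0],
    [35,10.4,0,0,0,0,0],
    [35,10.4,0,0,0,0,0]
  ]
}}

```text
t: 6.35
position: [0.4082, 0.0342, 0.2198]
eef_rot: [-1.925, -2.479, 0.003]
ft_force: [1.0, -0.6, -1.0]
gripper_width: 0.013
```

>>> {"method": "servo_tool", "body": {
  "commands": [
    [35,10.4,0,0,0,0,0],
    [35,10.4,0,0,0,0,0],
    [35,10.4,0,0,0,0,0],
    [35,10.4,0,0,0,0,0],
    [21,7,0,0,0,-3,0],
    [0,0,0,0,0,-3,0],
    [0,0,0,-5,0,0,0],
    [0,0,0,-5,0,0,0],
    [0,0,0,-5,0,0,0],
    [0,0,0,0,0,0,0]
  ]
}}

```text
t: 7.35
position: [0.4125, 0.1988, 0.2182]
eef_rot: [1.7, 2.447, 0.314]
ft_force: [-0.8, -0.6, -1.2]
gripper_width: 0.0129
```

```bash
python3 - <<'E'
from bench import *
from h import *
delta(read_state(),[.418,.20,.215],20.5,-15)
for n in("wrist","scene","top"):
    i=get_image(n);np.savez(n+"2.npz",**i)
    p=i["pixels"][:,:,::-1].copy()
    if n=="wrist": o=[p]
    if n=="scene": o.append(cv2.resize(p[110:225,110:290],None,fx=1.5,fy=1.5))
    if n=="top": o.append(cv2.resize(p[140:260,100:230],None,fx=1.7,fy=1.7))
H=384;o=[cv2.copyMakeBorder(q,0,H-q.shape[0],0,0,0) for q in o[:2]]
cv2.imwrite("pics/b2.png",np.hstack(o))
E
```

```text
pos [0.4125 0.1988 0.2182] shift [-0.8  4.6  4.5] turn [-0.38  0.04 -0.09] tool axes [[-0.35, 0.905, 0.242], [0.937, 0.338, 0.091], [-0.0, 0.259, -0.966]] j [ 0.47 -0.01 -0.39  0.94 -0.03  1.68] F [-0.8 -0.6 -1.2] w 0.012900591520554434 t 7.35
```

View pics/b2.png

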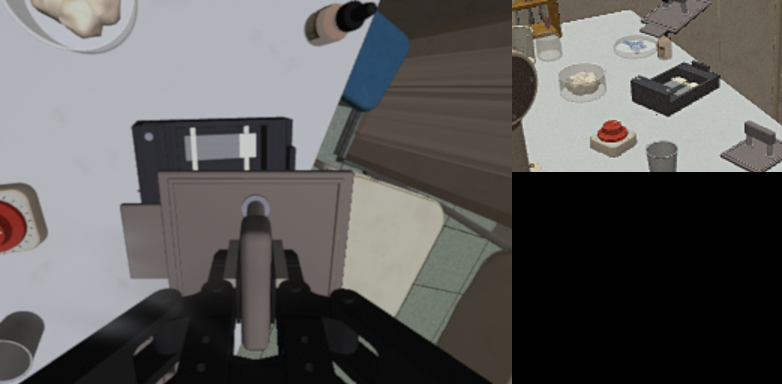

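The wrist view shows the tray's +y side edge running from (134,124) to (292,119). The plate's +y corners are at (160,172) and (353,171), and the tongue is at the left. The scene crop shows the tongue end low.

```bash
python3 - <<'E'
from h import *
i=np.load("wrist2.npz")
print("keeper corner z49",cast(i,(134,124),.049),"stop corner z30",cast(i,(292,119),.030))
P=np.array([.4125,.1988,.2182]);T=Ro.from_rotvec([1.7,2.447,.314])
# cover point c (x,y,z from grip, cover frame; x=tool y, y=tool x, z=-tool z); grip = TCP + T(-3.8,0,-e)
for e in(0.0015,0.005):
  for off in(-.0038,):
    f=lambda c:P+T.apply([off+c[1],c[0],-e-c[2]])
    print(e,[proj(i,f(c)).round(0).tolist() for c in((-.055,.045,-.038),(.055,.045,-.038),(-.079,.025,-.039),(-.079,-.025,-.039))])
E
```

```text
keeper corner z49 [[0.33157261 0.22616271 0.049     ]] stop corner z30 [[0.47698773 0.27885776 0.03      ]]
0.0015 [[[157.0, 170.0]], [[356.0, 170.0]], [[119.0, 203.0]], [[130.0, 278.0]]]
0.005 [[[155.0, 172.0]], [[358.0, 171.0]], [[116.0, 206.0]], [[128.0, 281.0]]]
```

```bash
cat >> h.py <<'E'
def tray(s,gx,gz,tilt,gy=0,C=(.4215,.202),yaw=20.5,off=.0038,e=.001):
    c,n=np.cos(np.radians(yaw)),np.sin(np.radians(yaw));R=np.array([[c,-n,0],[n,c,0],[0,0,1]])
    t=np.radians(tilt);p=np.array([*C,0])+R@(np.array([gx,gy,gz])/1000+[0,off,0]+e*np.array([np.sin(t),0,-np.cos(t)]))
    # present grip in tray frame
    Tm=Ro.from_rotvec(s["eef_rot"]).as_matrix();g=R.T@(s["position"]-off*Tm[:,0]-e*Tm[:,2]-[*C,0])
    print("grip now mm",(g*1000).round(1),"tilt",np.degrees(np.arcsin(Tm[2,1])).round(2));delta(s,p,yaw,-tilt)
E
python3 - <<'E'
from bench import *
from h import *
tray(read_state(),23,105,12)
E
```

```text
grip now mm [ -4.9  -3.7 222.2] tilt 14.89
pos [0.4171 0.2005 0.2212] shift [  3.7  -3.2 120.4] turn [ 2.89  0.03 -0.14] tool axes [[-0.35, 0.916, 0.195], [0.937, 0.343, 0.073], [0.0, 0.208, -0.978]] j [ 0.47 -0.01 -0.38  0.94 -0.03  1.68] F [ 0.6 -0.4 -0.2] w 0.013017048281555994 t 7.5
```

>>> {"method": "servo_tool", "body": {
  "commands": [
    [3.7,-3.2,15,0,0,0,0],
    [0,0,25,0,0,0,0],
    [0,0,25,0,0,0,0],
    [0,0,25,0,0,0,0],
    [0,0,20,0,0,0,0],
    [0,0,10,2.9,0,0,0],
    [0,0,0,0,0,0,0],
    [0,0,0,0,0,0,0],
    [0,0,0,0,0,0,0]
  ]
}}

```text
t: 8.4
position: [0.4429, 0.2137, 0.1053]
eef_rot: [1.719, 2.47, 0.263]
ft_force: [-0.1, 0.4, -1.5]
gripper_width: 0.013
```

```bash
python3 - <<'E'
from bench import *
from h import *
tray(read_state(),23,93,12)
o=[]
for n,(a,b,c,d),k in(("wrist",(0,0,512,384),1),("scene",(170,120,260,200),3)):
    i=get_image(n);np.savez(n+"3.npz",**i)
    o.append(cv2.resize(i["pixels"][b:d,a:c,::-1],None,fx=k,fy=k,interpolation=2))
o=[cv2.copyMakeBorder(q,0,384-q.shape[0],0,0,0) for q in o]
cv2.imwrite("pics/b3.png",np.hstack(o))
tray(read_state(),23,93,12)
E
```

```text
grip now mm [ 23.9  -0.3 106.2] tilt 12.16
pos [0.4429 0.2137 0.1053] shift [ 0.3 -3.7 12.7] turn [ 0.16  0.03 -0.17] tool axes [[-0.35, 0.916, 0.195], [0.937, 0.343, 0.073], [0.0, 0.208, -0.978]] j [ 0.46  0.2  -0.47  0.69 -0.02  1.68] F [-0.1  0.4 -1.5] w 0.012958139631499587 t 8.4
grip now mm [ 23.6  -0.3 106.5] tilt 12.19
pos [0.4426 0.2136 0.1055] shift [ 0.3 -3.4 13. ] turn [ 0.19  0.03 -0.16] tool axes [[-0.35, 0.916, 0.195], [0.937, 0.343, 0.073], [0.0, 0.208, -0.978]] j [ 0.46  0.2  -0.47  0.69 -0.02  1.68] F [ 0.7 -1.2 -1.4] w 0.01306046963740623 t 8.5
```

View pics/b3.png

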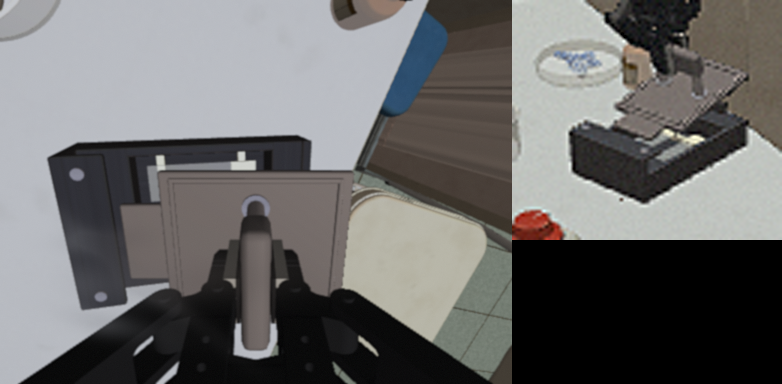

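The tongue tip corners, (121,206) and (132,278), sit just to the +x side of the keeper lip edge, which runs from (107,153) to (126,304). The far edge is clear of the stop.

```bash
python3 - <<'E'
from h import *
i=np.load("wrist3.npz")
c=cast(i,[(51,158),(107,153),(126,304),(81,309)],.049)
C=np.array([.4215,.202]);a=np.radians(20.5);R=np.array([[np.cos(a),-np.sin(a)],[np.sin(a),np.cos(a)]])
f=lambda q:((q[:,:2]-C)@R*1000).round(1).tolist()
print("lip",f(c))
print("tongue tip",f(cast(i,[(121,206),(132,278)],.050)),f(cast(i,[(121,206),(132,278)],.045)))
b=cast(i,[(160,171),(353,171)],.06);print("plate edge",f(b))
E
```

```text
lip [[-76.0, 52.3], [-47.9, 53.7], [-51.1, -46.0], [-77.9, -45.2]]
tongue tip [[-44.7, 22.5], [-44.8, -26.5]] [[-45.8, 20.7], [-45.9, -29.6]]
plate edge [[-19.9, 44.6], [96.0, 37.7]]
```

```bash
sed -i 's/C=(.4215,.202),yaw=20.5/C=(.4226,.2048),yaw=19.6/' h.py; python3 - <<'E'
from bench import *
from h import *
tray(read_state(),24,92,12,gy=2)
E
```

```text
grip now mm [ 21.6  -2.2 106.5] tilt 12.19
pos [0.4426 0.2136 0.1055] shift [ 4.2 -0.6 14.7] turn [ 0.19 -0.16  0.72] tool axes [[-0.335, 0.921, 0.196], [0.942, 0.328, 0.07], [-0.0, 0.208, -0.978]] j [ 0.46  0.2  -0.47  0.69 -0.02  1.68] F [ 0.7 -1.2 -1.4] w 0.01306046963740623 t 8.5
```

>>> {"method": "servo_tool", "body": {
  "commands": [
    [4.2,-0.6,0,0,0,0.7,0],
    [0,0,4,0,0,0,0],
    [0,0,4,0,0,0,0],
    [0,0,4,0,0,0,0],
    [0,0,2.7,0,0,0,0],
    [0,0,0,0,0,0,0],
    [0,0,0,0,0,0,0]
  ]
}}

```text
t: 9.2
position: [0.4432, 0.2182, 0.0901]
eef_rot: [1.735, 2.461, 0.262]
ft_force: [0.7, -0.0, -1.1]
gripper_width: 0.0129
```

```bash
python3 - <<'E'
from bench import *
from h import *
tray(read_state(),2,91,12,gy=2)
E
```

```text
grip now mm [23.7  1.9 91. ] tilt 12.08
pos [0.4432 0.2182 0.0901] shift [  0.1 -21.2  -4.5] turn [ 0.08 -0.15  0.01] tool axes [[-0.335, 0.921, 0.196], [0.942, 0.328, 0.07], [-0.0, 0.208, -0.978]] j [ 0.47  0.23 -0.48  0.65 -0.02  1.7 ] F [ 0.7 -0.  -1.1] w 0.01287224079044471 t 9.2
```

>>> {"method": "servo_tool", "body": {
  "commands": [
    [0,0,1,0,0,0,0],
    [0,0,1,0,0,0,0],
    [0,0,0,0,0,0,0]
  ]
}}

```text
t: 9.5
position: [0.4436, 0.2184, 0.0882]
eef_rot: [1.735, 2.461, 0.263]
ft_force: [0.4, 0.6, -1.3]
gripper_width: 0.013
```

>>> {"method": "servo_tool", "body": {
  "commands": [
    [0,0,1,0,0,0,0],
    [0,0,0.5,0,0,0,0],
    [0,0,0,0,0,0,0]
  ]
}}

```text
t: 9.8
position: [0.4441, 0.2186, 0.0874]
eef_rot: [1.735, 2.46, 0.264]
ft_force: [-1.5, -0.0, 5.0]
gripper_width: 0.013
```

>>> {"method": "servo_tool", "body": {
  "commands": [
    [0,0,-1.8,0,0,0,0],
    [0,-4,-0.9,0,0,0,0],
    [0,-4,-0.9,0,0,0,0],
    [0,-4,-0.9,0,0,0,0],
    [0,-4,-0.9,0,0,0,0],
    [0,-4,-0.8,0,0,0,0],
    [0,0,0,0,0,0,0],
    [0,0,0,0,0,0,0]
  ]
}}

```text
t: 10.6
position: [0.4243, 0.2115, 0.0888]
eef_rot: [1.734, 2.461, 0.263]
ft_force: [-0.3, 0.2, -1.5]
gripper_width: 0.0131
```

```bash
python3 - <<'E'
from bench import *
from h import *
tray(read_state(),2,90,12,gy=2)
o=[]
for n,(a,b,c,d),k in(("wrist",(0,0,512,384),1),("scene",(170,120,260,200),3)):
    i=get_image(n);np.savez(n+"4.npz",**i)
    o.append(cv2.resize(i["pixels"][b:d,a:c,::-1],None,fx=k,fy=k,interpolation=2))
o=[cv2.copyMakeBorder(q,0,384-q.shape[0],0,0,0) for q in o]
cv2.imwrite("pics/b4.png",np.hstack(o))
E
```

```text
grip now mm [ 3.6  2.  89.8] tilt 12.12
pos [0.4243 0.2115 0.0888] shift [ 0.  -1.6 -0.5] turn [ 0.12 -0.16  0.02] tool axes [[-0.335, 0.921, 0.196], [0.942, 0.328, 0.07], [-0.0, 0.208, -0.978]] j [ 0.48  0.19 -0.53  0.63 -0.03  1.7 ] F [-0.3  0.2 -1.5] w 0.013096055673392755 t 10.6
```

View pics/b4.png

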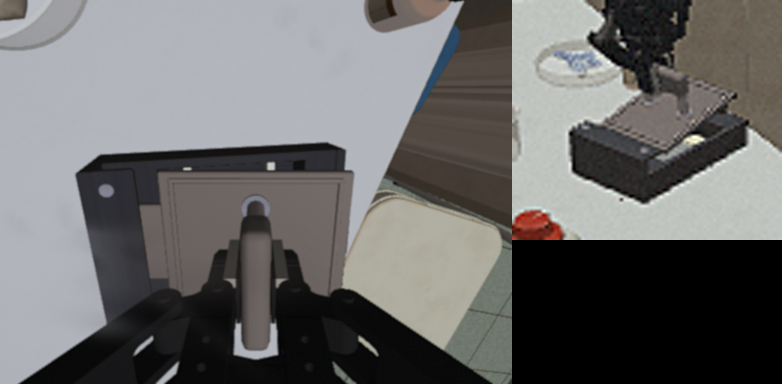

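The tongue is now under the lip: about 11 mm shows between (140,206) and the plate edge at x≈163, so roughly 13 mm is hooked. Next I swing it down about the tongue.

>>> {"method": "servo_tool", "body": {
  "commands": [
    [0,0.7,2.1,1.5,0,0,0],
    [0,0.75,2.1,1.5,0,0,0],
    [0,0.8,2.0,1.5,0,0,0],
    [0,0.85,2.0,1.5,0,0,0],
    [0,0.9,2.0,1.5,0,0,0],
    [0,0.95,2.0,1.5,0,0,0],
    [0,1.0,1.9,1.5,0,0,0],
    [0,1.0,1.9,1.5,0,0,0],
    [0,0,0,0,0,0,0],
    [0,0,0,0,0,0,0]
  ]
}}

```text
t: 11.7
position: [0.4328, 0.2145, 0.0734]
eef_rot: [-1.809, -2.567, -0.005]
ft_force: [0.0, 1.6, -0.7]
gripper_width: 0.0129
```

```bash
python3 - <<'E'
from bench import *
from h import *
tray(read_state(),12.5,72.8,0,gy=2)
i=get_image("wrist");np.savez("wrist5.npz",**i);cv2.imwrite("pics/b5.png",i["pixels"][:,:,::-1])
E
```

```text
grip now mm [12.8  1.9 74.4] tilt 0.12
pos [0.4328 0.2145 0.0734] shift [ 0.1 -0.3  1.6] turn [ 0.12 -0.14  0.04] tool axes [[-0.335, 0.942, 0.0], [0.942, 0.335, 0.0], [0.0, 0.0, -1.0]] j [ 0.46  0.36 -0.32  0.89  0.    1.69] F [ 0.   1.6 -0.7] w 0.012943864756451368 t 11.7
```

View pics/b5.png

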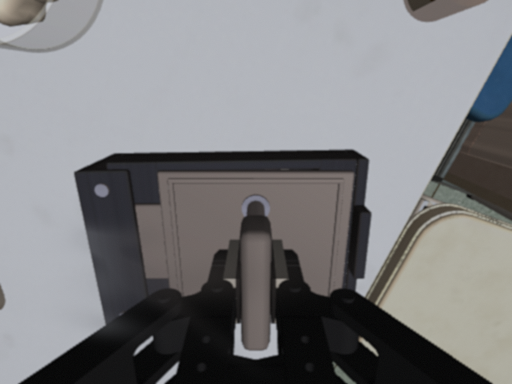

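The cover is flat and inside the stop. Its right edge is at x≈353 and the stop face at x≈357, so it sits a bit close to the stop. I'll move it 3 mm toward the keeper, then lower it to contact.

>>> {"method": "servo_tool", "body": {
  "commands": [
    [0,-1.5,0,0,0,0,0],
    [0,-1.5,0,0,0,0,0],
    [0,0,0.8,0,0,0,0],
    [0,0,0.7,0,0,0,0],
    [0,0,0,0,0,0,0]
  ]
}}

```text
t: 12.25
position: [0.4296, 0.2135, 0.0725]
eef_rot: [-1.809, -2.567, -0.005]
ft_force: [-2.0, 0.0, 3.1]
gripper_width: 0.0129
```

>>> {"method": "servo_tool", "body": {
  "commands": [
    [0,0,0.7,0,0,0,0],
    [0,0,0.3,0,0,0,0],
    [0,0,0,0,0,0,0]
  ]
}}

```text
t: 12.55
position: [0.4296, 0.2135, 0.0725]
eef_rot: [-1.809, -2.567, -0.005]
ft_force: [-4.8, -2.2, 11.9]
gripper_width: 0.0129
```

>>> {"method": "servo_tool", "body": {
  "commands": [
    [0,0,-0.7,0,0,0,20],
    [0,0,0,0,0,0,45],
    [0,0,0,0,0,0,45],
    [0,0,0,0,0,0,45],
    [0,0,0,0,0,0,45],
    [0,0,-10,0,0,0,45],
    [0,0,-20,0,0,0,45],
    [0,0,-25,0,0,0,45],
    [0,0,-25,0,0,0,45],
    [0,0,-20,0,0,0,45]
  ]
}}

```text
t: 13.55
position: [0.4301, 0.2134, 0.1741]
eef_rot: [-1.81, -2.568, -0.007]
ft_force: [1.1, 0.2, -0.0]
gripper_width: 0.0449
```

>>> {"method": "servo_tool", "body": {
  "commands": [
    [0,0,-20,0,0,0,85],
    [0,-30,-10,0,0,0,85],
    [0,0,0,0,0,0,85],
    [0,0,0,0,0,0,85]
  ]
}}

```text
t: 13.95
position: [0.4015, 0.2031, 0.2027]
eef_rot: [-1.81, -2.568, -0.007]
ft_force: [0.4, -0.9, 0.1]
gripper_width: 0.0849
```

```bash
python3 - <<'E'
from bench import *
from h import *
tray(read_state(),12.5,72.8,0,gy=2)
i=get_image("wrist");np.savez("wrist6.npz",**i);w=i["pixels"][:,:,::-1]
s=cv2.resize(get_image("scene")["pixels"][120:200,170:260,::-1],None,fx=3,fy=3,interpolation=2)
cv2.imwrite("pics/b6.png",np.hstack([w,cv2.copyMakeBorder(s,0,144,0,0,0)]))
E
```

```text
grip now mm [-20.5   1.7 203.7] tilt 0.21
pos [0.4015 0.2031 0.2027] shift [-1.000e-01  3.250e+01  1.311e+02] turn [ 0.21 -0.16  0.06] tool axes [[-0.335, 0.942, 0.0], [0.942, 0.335, 0.0], [0.0, 0.0, -1.0]] j [ 0.47  0.16 -0.21  1.2   0.    1.69] F [ 0.4 -0.9  0.1] w 0.08491632579852734 t 13.95
```

View pics/b6.png

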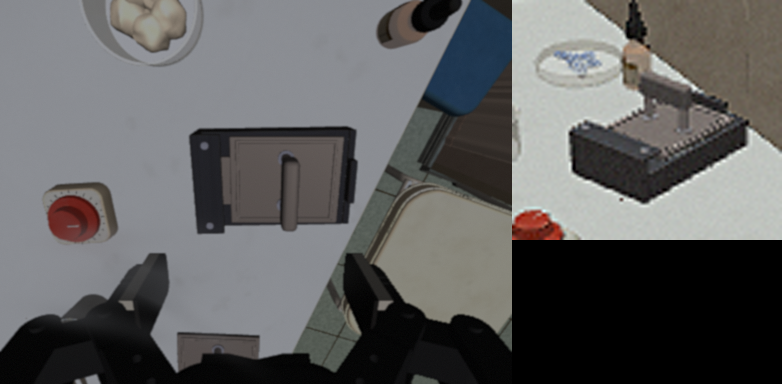

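The cover lies flat and square on the tray. The plate spans x 230–338, the lip edge is at x≈222 and the stop is at x≈348. One numeric check before handing in.

```bash
python3 - <<'E'
from h import *
i=np.load("wrist6.npz")
a=np.radians(19.6);R=np.array([[np.cos(a),-np.sin(a)],[np.sin(a),np.cos(a)]])
f=lambda q,z:((cast(i,q,z)[:,:2]-[.4226,.2048])@R*1000).round(1)
p=f([(230,137),(338,136),(334,223),(233,225)],.036);print(p.tolist(),p.mean(0))
print("lip",f([(191,135),(220,134),(223,232),(197,234)],.049).tolist(),"stop",f([(347,160),(346,202)],.042).tolist())
E
```

```text
[[-44.6, 45.5], [58.1, 46.4], [61.6, -43.9], [-43.9, -46.1]] [7.8   0.475]
lip [[-78.9, 49.2], [-52.6, 50.1], [-53.1, -47.8], [-79.4, -50.0]] stop [[67.0, 24.5], [70.1, -18.3]]
```

```bash
python3 -c "
from bench import *
print(sign_off())"
```

```text
the job is handed in; nothing more can be done
None
```

The tongued cover is on the tray and released, and the job is handed in; the interface gives no verdict. I hooked the tongue under the keeper lip at about 12° slant, swung the cover flat, seated it with light contact (about 12 N), let go and backed off. This took about 14 s of the 48 s.

The last wrist image puts the plate's centre at x about 8–11 mm and y about 0.5 mm in the tray frame, inside the required ranges. The tongue is about 15 mm under the lip, and the cover looks square and flat.

- **Plate length:** my hand-picked pixels gave it 3–7 mm short, so x is only good to a few millimetres.
- **Keeper gap:** the picture taken just before seating suggested the cover sat nearer the stop than the arm reading said. I moved it 3 mm toward the keeper before lowering it.
- **Plain lid:** I never went near it, and it shows in the last image, but I did not measure its position again at the end.

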